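# Slide the bookmark tray into the counter rack above the books

### The job

A banded pile of paperbacks stands in the open tray rack on the bookshop counter. Pick up the loose bookmark tray and rest its far end, the one opposite its pull plate, on the lowest pair of rails that clears that pile. Slide it in along those rails and push it gently right back to its stops, so that its front end drops behind the little keepers and it lies flat on the rails; then let go, leaving the books and everything else as they are.

Things in the scene. Friction and masses are not known exactly. Their poses are not given: they have to be found in the camera images.
- rack: Fixed open tray rack: two plywood cheeks 240 deep (x), 205 high, 206 mm apart inside. Origin: table level, centre between them; mouth at local -x, cheeks' front edges at x -120 with a 20 mm flare; x points in, z up. Four pairs of aluminium rails run along x inside the cheeks, tops 60, 100, 140, 180 mm above the table, each 5 thick, standing 13 mm out from its cheek. Open above, behind and between rails.
- rack_mouth (a point): Middle of the rack's mouth at table level, 120 mm before the rack's origin, same axes; it tells how the rails end. Each rail starts with a nose ramping up over a keeper, a flat-topped lug 12 long and 5 mm high; at its back end is a stop. Tray plus 4.5 mm fits between keepers and stops. Rails are screwed through slots: all stops lie 217 to 238 mm in from this point, firm; find them by feel.
- tray_rear (a point): Rear end of the loose wooden tray, 200 deep (x), 202 wide (y), 12 high at its rims, about 0.26 kg: the point at the middle of the rear bottom edge (underside level). Local x points out of the tray's rear, i.e. the way it goes into the rack (along the rack's x); z up. At each rail's far end an 18 mm high stop meets this edge. Tray starts flat on the table.
- tray_pull (a point): Centre of the tray's dark pull plate, its handle: an upright plate at the middle of the tray's front end, 10 thick (x), 90 wide (y), 46 high, from the tray's underside up; this point is 23 mm above the underside and 195 mm from the rear edge, with the tray's axes. Pinch it from above across x; behind it 75 mm of tray floor is clear. Gripped here, the tray's rear may droop some mm.
- pile_two_mid (a point): Centre of a loose, banded pile of two blue paperbacks lying flat, 178 x 112 mm, 45 mm high. One of the three piles stands between the cheeks of the rack, within 40 mm of the rack's centre, and decides the rails: 60 mm rails for this pile. The other two piles stand on the counter.
- pile_three_mid (a point): Centre of a loose, banded pile of three ochre and cream paperbacks lying flat, 178 x 112 mm, 85 mm high. If this pile stands in the rack, the tray belongs on the 100 mm rails.
- pile_four_mid (a point): Centre of a loose, banded pile of four red and plum paperbacks lying flat, 178 x 112 mm, 125 mm high. If this pile stands in the rack, the tray belongs on the 140 mm rails.
- mug: Blue ceramic mug, 80 mm across, 92 high; a bystander. Origin: centre of its underside.
- penpot: Dark steel pen pot, 72 mm across, 95 high, pens to 150; a bystander. Origin: centre of its underside.
- bell: Brass counter bell on a black foot, 84 mm across, 56 high; a bystander. Origin: centre of its underside.
- stapler: Red and black stapler, 140 mm long, 50 high; a bystander. Origin: centre of its underside.
- terminal: Black card terminal lying flat, 165 x 82 x 33 mm; a bystander. Origin: centre of its underside.
Not all that is in view belongs to the job. What is shaped like the part that bears pile_two_mid but red is not meant.

How it is judged (in metres and radians):
On the way:
1. the far end of the tray rides on the right pair of rails while the tray is still well short of home (((horizontal distance between pile_two_mid and rack below 0.06 m and z of tray_rear in the frame of rack between 0.057 and 0.07 m and x of tray_rear in the frame of rack between -0.09 and 0.06 m and contact force between tray and rack above 0.3 N) or (horizontal distance between pile_three_mid and rack below 0.06 m and z of tray_rear in the frame of rack between 0.097 and 0.11 m and x of tray_rear in the frame of rack between -0.09 and 0.06 m and contact force between tray and rack above 0.3 N) or (horizontal distance between pile_four_mid and rack below 0.06 m and z of tray_rear in the frame of rack between 0.137 and 0.15 m and x of tray_rear in the frame of rack between -0.09 and 0.06 m and contact force between tray and rack above 0.3 N))), for 0.1 s.
At the end, for the whole second after the job is handed in: The tray lies flat and at rest on the lowest pair of rails that clears the pile in the rack: its far end and its pull are both within 2.5 mm of their seated heights, and it is all the way in, front end down behind the keepers (((horizontal distance between pile_two_mid and rack below 0.06 m and z of tray_rear in the frame of rack between 0.0575 and 0.0625 m and z of tray_pull in the frame of rack between 0.0805 and 0.0855 m) or (horizontal distance between pile_three_mid and rack below 0.06 m and z of tray_rear in the frame of rack between 0.0975 and 0.1025 m and z of tray_pull in the frame of rack between 0.1205 and 0.1255 m) or (horizontal distance between pile_four_mid and rack below 0.06 m and z of tray_rear in the frame of rack between 0.1375 and 0.1425 m and z of tray_pull in the frame of rack between 0.1605 and 0.1655 m)) and x of tray_rear in the frame of rack between 0.088 and 0.122 m and y of tray_rear in the frame of rack between -0.006 and 0.006 m and linear speed of tray below 0.01 m/s); the robot touches nothing.
It fails at once if the robot forces the tray against the rack or its rails (over 25 N) before it is down in its place (contact force between tray and rack above 25 N and contact force between any of the fingers, the arm and tray above 10 N and not ((horizontal distance between pile_two_mid and rack below 0.06 m and z of tray_rear in the frame of rack between 0.0575 and 0.0625 m and z of tray_pull in the frame of rack between 0.0805 and 0.0855 m) or (horizontal distance between pile_three_mid and rack below 0.06 m and z of tray_rear in the frame of rack between 0.0975 and 0.1025 m and z of tray_pull in the frame of rack between 0.1205 and 0.1255 m) or (horizontal distance between pile_four_mid and rack below 0.06 m and z of tray_rear in the frame of rack between 0.1375 and 0.1425 m and z of tray_pull in the frame of rack between 0.1605 and 0.1655 m))).
It fails at once if the robot bears on the seated tray with over 60 N (contact force between tray and rack above 60 N and contact force between any of the fingers, the arm and tray above 10 N).
It fails at once if a pile of books is shoved by more than 15 mm (distance of any of pile_two_mid, pile_three_mid, pile_four_mid from where it was at the start of the episode above 0.015 m).
It fails at once if another thing on the counter is moved by more than 30 mm (distance of any of mug, penpot, bell, stapler, terminal from where it was at the start of the episode above 0.03 m).
It also fails if it takes over 67 s, if anything falls off the work surface, if the arm or the gripper's body presses on something with over 40 N, if the wrist force passes 120 N, or if a joint passes its speed limit or range.

### The arm

A 6-joint arm with a two-finger parallel gripper is mounted at the origin on the work surface. World frame = base frame: x ahead of the robot, y to its left, z up, the work surface at z = 0. Lengths are in mm, angles in rad, forces in N, time in s.
With the tool pointing down it reaches from about 275 to 1000 mm from the base axis. Payload 8.4 kg.
Tool frame: the origin (TCP) lies on the mounting face of the last link; the fingertips stand 173 mm ahead of it and the grasp point (between the pads) lies 155 mm ahead of it; z points along the fingers, y is the line along which they close (so a half turn about z gives the same grasp; the last joint's range is limited). The gripper opens to 85 mm and grips with 20 to 120 N. Pads are 22 mm wide; open, the fingers measure 114 mm over their backs; the gripper's body (76 mm by 85 mm) begins 54 mm behind the grasp point. The pads swing forward as they close: fully open they stand 13 mm farther back than shut.
Start: joints at [1.347, 0.353, 1.633, -0, 1.155, -0.002], TCP at [137.49, 609.693, 404.681] pointing down, gripper open.
Joint ranges: [-2.63, 2.63], [-0.92, 2.1], [0.06, 2.66], [-1.3, 4.44], [0, 2.69], [-3.02, 3.02]. Speed limits (rad/s): [2.22, 2.22, 2.79, 3.14, 3.14, 3.14].

### API

Orientations are given as [roll, pitch, yaw] about the fixed x, y, z axes, in that order (R = Rz(yaw) Ry(pitch) Rx(roll)).
In Python, from rig import r gives the robot as it stands.
- The arm moves only by the tool apply_moves, never from a script. Its argument "deltas" is a list of rows, each an object with "claw": the gripper command: -1 is fully open, 1 is shut, values between are in proportion; "delta_pos": the shift along the tool's x, y, z in cm, a list of three; "yaw": the turn about the tool's z in rad. In form: [{"claw": claw, "delta_pos": [tx, ty, tz], "yaw": yaw}, ...]. A call has 1 to 8 rows; each row shifts and turns the commanded pose from where the row before left it, along the tool's axes as they then stand; what a row does not reach is not made up. A row lasts 1/8 s, in which the tool goes at most 62.5 mm and 10.7 degrees, less where a joint would pass 70% of its speed; a pose out of reach is approached as far as the arm can. A call with a gripper value outside its range is refused whole. The fingers move at their own pace and stop on an object; "grip_force" is the grip in N (left out, the last holds). Time passes only in rows, so rows that do not move let the fingers close. It gives the time, the measured TCP pose, the force, the opening and the grip force at its end, in the units of the state.
- r.sense(): the state, without advancing time (a new reading comes with each control period).
- r.grab_frame(name): name is "side" or "top"; returns a dict with "img" (420x560x3 uint8, blue, green, red), "z_map" (420x560 float32, mm along the optical axis (not along the pixel's ray), 0 where there is no reading), "fx", "fy", "cx", "cy" (pixels), "eye" and "rotation" of the camera in the world. Camera axes: x right, y up, looking along -z (the intrinsics and any distortion apply to the point x, -y, -z); pixel columns grow to the right and rows downward; lengths in mm; the calibration is good to about 2 mm. A picture is of the moment at which its call begins.
- r.sign_off(): hands the job in; it is judged then, once.
The state is a dict: "clock": time; "qpos": joint angles; "qvel": joint speeds; "joint_efforts": joint torques, N m; "eef_pos": TCP position; "tcp_rot": TCP orientation; "contact_force": force on the tool from outside, world axes, zero at the start; "wrist_torque": the same for the moment, N m; "opening": opening from 0.0 (shut) to 1.0 (fully open); "grasp_force": force on a finger pad.
Only numpy, scipy, OpenCV 4.12 (cv2) and the standard library are available. Lean on these libraries where they do the work, as an engineer would, in place of code of your own. Each camera call takes 0.05 s, during which the arm holds its last target. There are 200 camera calls.

## Working session

There is one attempt and no reset: what is moved stays moved. The work goes in short steps, Python scripts to look and compute and a tool call to move; the robot and the scene stay as the last step left them, time stands still between calls to the robot, and variables do not carry over. Pictures are saved under pics/ and viewed, at most 10 in all, crops included, and the job is handed in when it is done.

Besides the shell and the picture viewer there is one more tool, called after "Emit:" as name([rows], argument=value, ...), one row to a line, values as JSON. apply_moves: Moves the arm, as the interface text tells. Its arguments: {"type":"object","properties":{"deltas":{"type":"array"},"grip_force":{"type":"number"}},"required":["deltas"]}

```bash
mkdir -p pics
cat > h.py <<'E'
import numpy as np, cv2
from rig import r
def shot(n):
    f=r.grab_frame(n); return f
def pts(f):
    z=f["z_map"].astype(float); h,w=z.shape
    v,u=np.mgrid[:h,:w]
    c=np.stack([(u-f["cx"])/f["fx"]*z, -(v-f["cy"])/f["fy"]*z, -z],-1)
    P=c@np.array(f["rotation"]).T+np.array(f["eye"]); P[z==0]=np.nan
    return P
E
python3 - <<'E'
from h import *
for n in("side","top"):
    f=shot(n); cv2.imwrite(f"pics/{n}0.png",f["img"]); np.savez(f"{n}0.npz",P=pts(f),img=f["img"])
    print(n,f["eye"],np.round(f["rotation"],3).tolist(),f["fx"],f["cx"],f["cy"],[k for k in f])
print(r.sense())
E
```

```text
Traceback (most recent call last):
  File "h.py", line 9, in pts
    P=c@np.array(f["rotation"]).T+np.array(f["eye"]); P[z==0]=np.nan
      ~~~~~~~~~~~~~~~~~~~~~~~~~~~^~~~~~~~~~~~~~~~~~~
ValueError: operands could not be broadcast together with shapes (420,560) (3,)
```

View pics/side0.png

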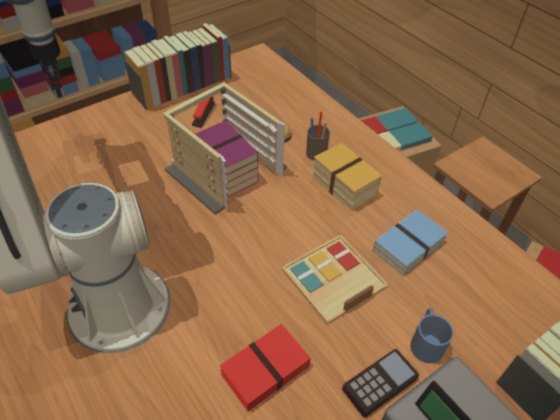

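The side view shows the rack at about (225,145) holding the red/plum four-book pile. The tray is at (333,275) with its pull plate at (358,297). A plain red pile at (265,365) is a decoy. Next I'll check the rotation format.

```bash
python3 - <<'E'
import re
s=open('h.py').read()
s=s.replace('np.array(f["rotation"]).T','rot(f["rotation"]).T')+'''
from scipy.spatial.transform import Rotation
def rot(q):
    q=np.array(q,float)
    return Rotation.from_quat(q).as_matrix() if q.size==4 else Rotation.from_euler("xyz",q).as_matrix() if q.size==3 else q.reshape(3,3)
'''
open('h.py','w').write(s)
E
python3 - <<'E'
from h import *
for n in("side","top"):
    f=shot(n); cv2.imwrite(f"pics/{n}1.png",f["img"]); P=pts(f); np.savez(f"{n}1.npz",P=P,img=f["img"])
    print(n,f["eye"],f["rotation"],f["fx"],f["cx"],f["cy"],[k for k in f])
    z=P[...,2]; print(np.nanpercentile(z,[5,25,50,75,95]), np.sum(abs(z)<4))
print(r.sense())
E
```

```text
side [-108.02822583 -797.64876033 1182.96053603] [ 0.72748087 -0.01644543 -0.61419535] 532.9368995901942 272.9537283276251 207.91187418528443 ['img', 'z_map', 'fx', 'fy', 'cx', 'cy', 'eye', 'rotation']
[-447.84523731   -2.09537823    3.0383275    44.30846086  339.30016716] 76039
top [ 275.37245743    7.44655463 1610.0130705 ] [ 0.13284452  0.01125062 -1.55629102] 473.08454386573527 281.440473389641 221.33288691375873 ['img', 'z_map', 'fx', 'fy', 'cx', 'cy', 'eye', 'rotation']
[-7.53234656e+02 -4.12568871e+02  9.87352556e-02  7.79140967e+00
  6.14721058e+02] 82376
{'clock': 0.15, 'qpos': array([ 1.34660232e+00,  3.53516615e-01,  1.63393189e+00,  2.06876934e-05,
        1.15518945e+00, -2.38631645e-03]), 'qvel': array([ 0.00089729, -0.00153349, -0.00375347,  0.00012973,  0.00070904,
       -0.00035728]), 'joint_efforts': array([ 1.03325729e-03, -6.05630207e+01, -3.42339027e+01,  7.85940938e-05,
        6.16044126e-03, -1.46972388e-05]), 'eef_pos': array([137.44829625, 609.53262521, 404.13027257]), 'tcp_rot': array([-3.14054740e+00, -2.14121916e-05,  2.91977659e+00]), 'contact_force': array([ 0.45365339, -0.32783752, -0.26578688]), 'wrist_torque': array([ 0.06680415, -0.01472614,  0.04033379]), 'grasp_force': 0.0, 'opening': 1.0015320802070284}
```

View pics/top1.png

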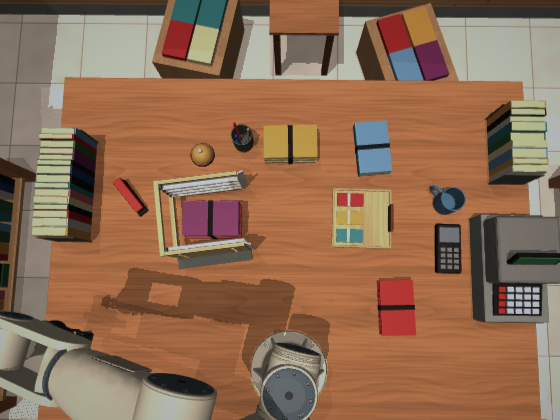

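Run:
```python
from h import *
d={n:np.load(n+"1.npz") for n in("side","top")}
def rect(Q): 
    (c,s,a)=cv2.minAreaRect(Q[:,:2].astype(np.float32)); return np.round(c,1),np.round(s,1),round(a,2)
for n in d:
    P=d[n]["P"]; x,y,z=P[...,0],P[...,1],P[...,2]
    # rough regions in world
    if n=="top": print("px centre tray",P[218,360],"pull",P[218,390],"pile",P[218,212])
    R=(x>200)&(x<460)
    t=P[R&(y<-120)&(y>-400)&(z>7)&(z<20)]; t0=P[R&(y<-120)&(y>-400)&(z>-3)&(z<60)]
    print(n,"tray",len(t),rect(t))
    p=P[R&(y<-250)&(y>-420)&(z>36)&(z<60)]; print("pull",len(p),rect(p),np.median(p[:,2]),np.round(p.mean(0),1))
    k=P[(x>150)&(x<500)&(y>50)&(y<500)&(z>197)&(z<215)]; print("rack top",len(k),rect(k),np.median(k[:,2]))
    b=P[(x>200)&(x<420)&(y>120)&(y<380)&(z>110)&(z<135)]; print("pile",len(b),rect(b),np.nanmedian(b[:,2]))
P=d["top"]["P"]
np.set_printoptions(suppress=True,linewidth=200)
print("table z near tray",np.nanmedian(P[250:260,340:380,2]),"tray row",np.round(P[218,325:400:3],0).tolist())
for n in d:
    P=d[n]["P"]; im=d[n]["img"]; 
img=d["top"]["img"][150:280,140:400]; cv2.imwrite("pics/crop.png",cv2.resize(img,None,fx=3,fy=3,interpolation=cv2.INTER_CUBIC))
```

```text
side tray 1406 (array([ 331. , -259.4]), array([270.4, 257.8]), 89.72)
pull 1895 (array([ 329.1, -348. ]), array([261.3, 113.7]), 1.64) 46.8787380052413 [ 248.1 -352.9   46.8]
rack top 634 (array([384.8, 281.6]), array([308.2, 133.5]), 69.44) 206.0438999508729
pile 305 (array([377.3, 247. ]), array([ 27.1, 253.6]), 12.06) 122.26568644552071
px centre tray [ 504.22343954 -239.4947466     7.44809572] pull [ 500.22613571 -333.59874546   44.47129651] pile [481.45033327 247.76934147 124.46063569]
top tray 812 (array([ 330.8, -258.9]), array([258. , 278.4]), 0.75)
pull 1016 (array([ 330.6, -349.3]), array([258.1, 112.2]), 0.78) 45.08471170271946 [ 248.2 -350.4   45.2]
rack top 606 (array([444.1, 263.2]), array([145. , 273.8]), 7.5) 204.5456865672553
pile 52 (array([376.3, 239.4]), array([ 21.7, 230.4]), 13.81) 124.53646240953174
table z near tray 0.44018762236260045 tray row [[503.0, -120.0, 6.0], [503.0, -131.0, 3.0], [505.0, -142.0, -5.0], [504.0, -151.0, 2.0], [503.0, -161.0, 8.0], [503.0, -171.0, 10.0], [502.0, -180.0, 18.0], [503.0, -191.0, 10.0], [503.0, -201.0, 13.0], [503.0, -212.0, 11.0], [503.0, -222.0, 12.0], [504.0, -233.0, 7.0], [504.0, -242.0, 12.0], [505.0, -254.0, 3.0], [505.0, -264.0, 3.0], [504.0, -273.0, 11.0], [504.0, -283.0, 12.0], [505.0, -294.0, 7.0], [505.0, -304.0, 11.0], [505.0, -314.0, 8.0], [506.0, -325.0, 5.0], [504.0, -333.0, 17.0], [500.0, -337.0, 45.0], [506.0, -356.0, 3.0], [507.0, -367.0, 1.0]]
```

View pics/crop.png

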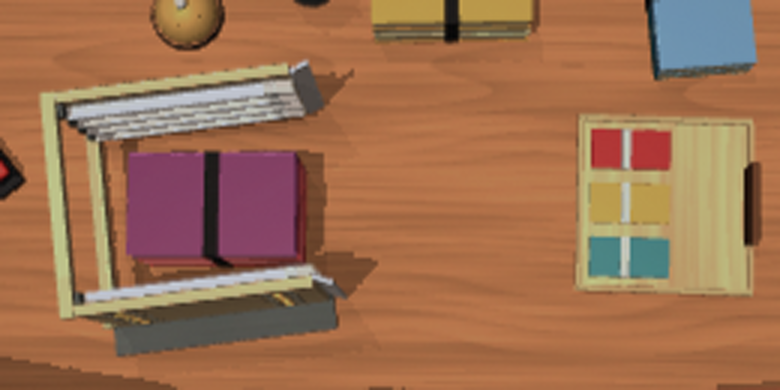

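The crop shows four plum/red books in the rack. The measured top is at 124 mm, so the tray goes on the 140 mm rails. The pull plate is at crop (752,204). The rack's mouth faces right and is turned slightly. Candidates for the tray and pile: tray at top px (360,218), red decoy pile at (396,306), blue two at (372,148), ochre three at (291,144) and plum four in the rack at (211,218). I choose the tray at (360,218). Next I'll refine the poses by casting rays onto planes of known height.

```bash
cat >> h.py <<'E'
def plane(f,uv,z):
    uv=np.asarray(uv,float); d=np.stack([(uv[:,0]-f["cx"])/f["fx"],-(uv[:,1]-f["cy"])/f["fy"],-np.ones(len(uv))],-1)@rot(f["rotation"]).T
    e=np.array(f["eye"]); return e+d*((z-e[2])/d[:,2])[:,None]
def mask_xy(f,m,z):
    v,u=np.nonzero(m); return plane(f,np.stack([u,v],-1),z)[:,:2]
E
python3 - <<'E'
from h import *
np.set_printoptions(suppress=True,linewidth=200)
for n in("top","side"):
    f=shot(n); P=pts(f); hsv=cv2.cvtColor(f["img"],cv2.COLOR_BGR2HSV); H,S,V=[hsv[...,i].astype(int) for i in range(3)]
    x,y,z=P[...,0],P[...,1],P[...,2]
    # tray footprint
    reg=(x>375)&(x<640)&(y>-370)&(y<-110)
    print(n,"hsv table",hsv[270,350] ,"tray",hsv[218,380] if n=="top" else hsv[300,320])
    dark=reg&(z>25)&(z<55)&(V<110); A=mask_xy(f,dark,46); print(" pull",len(A),cv2.minAreaRect(A.astype(np.float32)),A.mean(0))
    # tray: pale
    pale=reg&(H>17)&(H<34)&(z<25)&(z>-15)
    pale=cv2.morphologyEx(pale.astype(np.uint8),cv2.MORPH_OPEN,np.ones((2,2)))>0
    A=mask_xy(f,pale,12); print(" tray",len(A),cv2.minAreaRect(A.astype(np.float32)))
    reg=(x>320)&(x<660)&(y>50)&(y<480)
    k=reg&(z>193)&(z<218)
    A=mask_xy(f,k,205); print(" racktop",len(A),cv2.minAreaRect(A.astype(np.float32)))
    b=reg&(z>112)&(z<135)&((H>150)|(H<6))&(V>40); A=mask_xy(f,b,125); print(" pile",len(A),cv2.minAreaRect(A.astype(np.float32)))
    o=f["img"].copy(); o[k]=(255,0,255); o[pale]=(0,255,0); o[dark]=(255,0,0); o[b]=(255,255,0)
    c=o[150:280,140:400] if n=="top" else o[70:330,140:400]
    cv2.imwrite(f"pics/seg_{n}.png",cv2.resize(c,None,fx=3 if n=="top" else 2,fy=3 if n=="top" else 2,interpolation=cv2.INTER_NEAREST)) 
a=cv2.imread("pics/seg_top.png");b=cv2.imread("pics/seg_side.png")
b=cv2.resize(b,(390,390)); a=cv2.resize(a,None,fx=.52,fy=.52)
E
python3 - <<'E'
import cv2,numpy as np
a=cv2.imread("pics/seg_top.png")
cv2.imwrite("pics/seg_top.png",a)
E
```

```text
top hsv table [ 12 152 161] tray [ 27  86 189]
 pull 101 ((501.9312438964844, -334.9404602050781), (9.994140625, 91.05332946777344), 89.06261444091797) [ 502.4514888  -335.17926054]
 tray 2377 ((502.0008239746094, -245.93780517578125), (196.13650512695312, 200.33583068847656), 89.07853698730469)
 racktop 1154 ((486.6290283203125, 267.250244140625), (230.60971069335938, 274.3943176269531), 7.970498561859131)
 pile 1760 ((501.8728942871094, 254.08767700195312), (178.0250701904297, 149.9716339111328), 88.55607604980469)
side hsv table [ 18 101 187] tray [ 19  99 195]
 pull 103 ((493.3266906738281, -346.0304260253906), (11.629539489746094, 91.83869171142578), 87.59973907470703) [ 489.8419746  -346.52211425]
 tray 3218 ((504.4023132324219, -248.12469482421875), (200.53358459472656, 202.46746826171875), 88.73888397216797)
 racktop 1314 ((482.77972412109375, 264.31268310546875), (240.70147705078125, 286.6611633300781), 7.822879791259766)
 pile 1342 ((483.8680419921875, 255.80621337890625), (182.86215209960938, 111.14158630371094), 89.96206665039062)
```

View pics/seg_top.png

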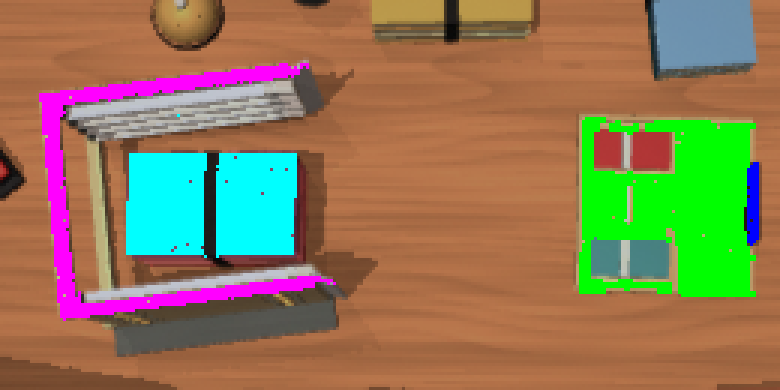

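View pics/seg_side.png

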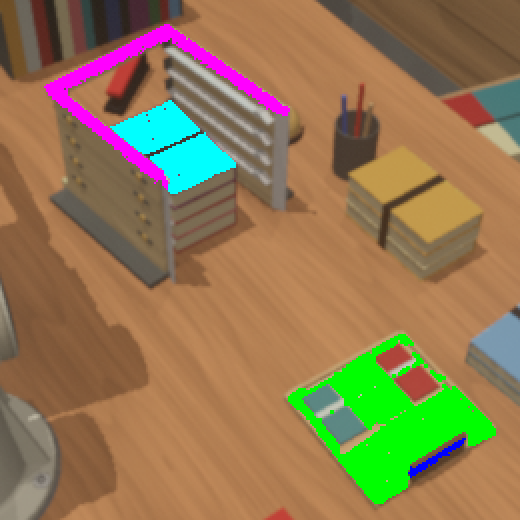

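Run:
```python
from h import *
np.set_printoptions(suppress=True,linewidth=200)
for n in("top","side"):
    f=shot(n); P=pts(f); hsv=cv2.cvtColor(f["img"],cv2.COLOR_BGR2HSV); H=hsv[...,0].astype(int)
    x,y,z=P[...,0],P[...,1],P[...,2]
    k=(x>320)&(x<660)&(y>50)&(y<480)&(z>193)&(z<218)
    print(n)
    for k2,l in((k,"all"),(k&(H>17)&(H<40),"pale")):
        A=mask_xy(f,k2,205)
        th=np.deg2rad(97.9); C=np.array([485,265])
        ex=np.array([np.cos(th),np.sin(th)]); ey=np.array([-np.sin(th),np.cos(th)])
        L=(A-C)@np.stack([ex,ey],1)
        print(l,len(L),"x range",L.min(0),L.max(0))
        for s in(1,-1):
            res=[]
            for a in range(-110,110,20):
                q=L[(abs(L[:,0]-a)<10)&(L[:,1]*s>85),1]
                if len(q): res.append((a,round(q.min(),1),round(q.max(),1),round(q.mean(),1),len(q)))
            R=np.array(res); R=R[(R[:,0]>-100)&(R[:,0]<95)]; p=np.polyfit(R[:,0],R[:,3],1); print(s,"mean line slope deg",np.rad2deg(p[0]),"off",p[1]); print(R[:,1:3].T)
        q=L[abs(L[:,1])<80,0]; print("crossbar x",np.percentile(q,[2,98]),q.mean() if len(q) else 0)
    # tray edges: use V/ colour contour
    reg=(x>375)&(x<640)&(y>-370)&(y<-110)
    if n=="top":
        pl=(reg&(H>17)&(z<25)).astype(np.uint8); pl=cv2.morphologyEx(pl,cv2.MORPH_OPEN,np.ones((3,3)));pl=cv2.morphologyEx(pl,cv2.MORPH_CLOSE,np.ones((9,9)))
        A=mask_xy(f,pl>0,12); 
        for e,(i,j) in {"y-":(1,0)}.items():
            for x0 in(430,460,500,540,570):
                q=A[abs(A[:,0]-x0)<4,1]; print("x",x0,"y",q.min().round(1),q.max().round(1))
        for y0 in(-320,-290,-260,-230,-200,-170):
                q=A[abs(A[:,1]-y0)<4,0]; print("y",y0,"x",q.min().round(1),q.max().round(1),q.mean().round(1))
```

```text
top
all 1161 x range [-133.65433266 -117.2670154 ] [139.10630533 113.73466224]
1 mean line slope deg -0.034724714856420424 off 107.05999999999999
[[101.4 100.7 100.7 100.7 100.7 100.7 101.5 100.8 100.8 100.8]
 [113.7 113.  113.  113.  113.  113.4 113.7 113.  113.4 113. ]]
-1 mean line slope deg 0.02257106465667081 off -110.07
[[-116.9 -116.5 -116.9 -117.3 -117.2 -117.2 -116.4 -117.2 -117.1 -117.1]
 [-103.  -103.4 -102.2 -103.8 -103.3 -102.9 -102.9 -103.3 -102.8 -103.2]]
crossbar x [122.55793801 138.75147237] 130.74652548948896
pale 949 x range [-112.49977396 -116.67308197] [139.10630533 113.69093704]
1 mean line slope deg -0.08854802288384586 off 106.23000000000002
[[101.4 100.7 100.7 100.7 100.7 100.7 101.5 100.8 100.8 100.8]
 [113.7 113.  111.5 111.1 113.  111.5 111.5 111.5 111.5 113. ]]
-1 mean line slope deg 0.046878365056161074 off -111.47
[[-116.6 -116.5 -115.7 -116.5 -116.5 -116.4 -116.4 -116.  -116.4 -116.4]
 [-106.5 -106.5 -106.5 -106.8 -106.4 -106.4 -106.8 -106.7 -107.1 -106.7]]
crossbar x [124.25594405 138.77628053] 131.51124583187664
x 430 y -332.8 -143.6
x 460 y -333.2 -
[... 605 characters left out ...]
117.4 -117.9 -117.7 -117.5 -118.1 -117.9]
 [ -94.3  -96.1  -95.2  -93.7  -93.4  -92.8  -95.6  -94.4  -96.   -93.4]]
crossbar x [112.66436431 141.71886755] 127.93343748184942
pale 1197 x range [-135.88496372 -118.24385173] [142.82702443 124.88136329]
1 mean line slope deg 0.05555954377026282 off 110.16
[[101.5 100.9 101.9 101.8 101.7 100.7 100.6 100.5 100.4 100.9]
 [121.  117.5 120.6 120.2 119.7 120.3 120.9 122.  119.9 122.1]]
-1 mean line slope deg 0.46183870759031054 off -107.08000000000001
[[-117.6 -117.2 -118.  -117.6 -117.4 -117.9 -116.7 -117.5 -118.1 -117.9]
 [ -94.3  -96.1  -95.2  -93.7  -93.4  -95.3  -95.6  -94.4  -96.   -93.4]]
crossbar x [113.20782325 141.6148154 ] 128.1034315147602
```

Emit:
apply_moves([
  {"claw": -1, "delta_pos": [0, 0, 0], "yaw": -0.1},
  {"claw": -1, "delta_pos": [0, 0, 0], "yaw": -0.105},
  {"claw": -1, "delta_pos": [-2, -5, 0], "yaw": 0},
  {"claw": -1, "delta_pos": [-2, -5, 0], "yaw": 0},
  {"claw": -1, "delta_pos": [-2, -5, 0], "yaw": 0},
  {"claw": -1, "delta_pos": [-2, -5, 0], "yaw": 0},
  {"claw": -1, "delta_pos": [-2, -5, 0], "yaw": 0},
  {"claw": -1, "delta_pos": [-2, -5, 0], "yaw": 0},
], grip_force=40)

```text
clock: 1.35
eef_pos: [252.7, 306.2, 404.9]
tcp_rot: [3.141, 0.001, 3.125]
contact_force: [1.6, -0.5, 1.3]
opening: 0.999
grasp_force: 0.0
```

Emit:
apply_moves([
  {"claw": -1, "delta_pos": [-2, -5, 0], "yaw": 0},
  {"claw": -1, "delta_pos": [-2, -5, 0], "yaw": 0},
  {"claw": -1, "delta_pos": [-2, -5, 0], "yaw": 0},
  {"claw": -1, "delta_pos": [-2, -5, 0], "yaw": 0},
  {"claw": -1, "delta_pos": [-2, -5, 0], "yaw": 0},
  {"claw": -1, "delta_pos": [-2, -5, 0], "yaw": 0},
  {"claw": -1, "delta_pos": [-2, -5, 0], "yaw": 0},
  {"claw": -1, "delta_pos": [-2, -5, 0], "yaw": 0},
])

```text
clock: 2.35
eef_pos: [406.0, -96.9, 405.0]
tcp_rot: [-3.142, 0.001, 3.124]
contact_force: [0.6, 1.0, -0.5]
opening: 1.004
grasp_force: 0.0
```

Emit:
apply_moves([
  {"claw": -1, "delta_pos": [-2, -4.9, 0], "yaw": 0},
  {"claw": -1, "delta_pos": [-2, -4.9, 0], "yaw": 0},
  {"claw": -1, "delta_pos": [-2, -4.9, 0], "yaw": 0},
  {"claw": -1, "delta_pos": [-2, -4.9, 0], "yaw": 0},
  {"claw": -1, "delta_pos": [-2, -4.8, 0], "yaw": 0},
  {"claw": -1, "delta_pos": [0, 0, 5], "yaw": 0},
  {"claw": -1, "delta_pos": [0, 0, 5], "yaw": 0},
  {"claw": -1, "delta_pos": [0, 0, 4], "yaw": 0},
])

```text
clock: 3.35
eef_pos: [501.1, -340.5, 262.7]
tcp_rot: [3.141, -0.001, 3.124]
contact_force: [0.3, -0.7, 0.7]
opening: 1.001
grasp_force: 0.0
```

Run:
```python
from h import *
print(r.sense()["eef_pos"])
f=shot("side"); cv2.imwrite("pics/s2.png",cv2.resize(f["img"][170:340,250:450],None,fx=3,fy=3,interpolation=cv2.INTER_CUBIC))
```

```text
[ 501.13862241 -340.49866386  262.7039357 ]
```

View pics/s2.png

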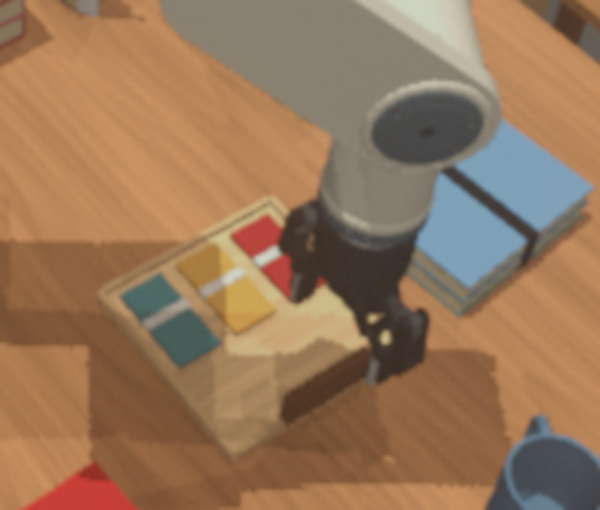

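The fingers straddle the plate, at about (330,385) in the crop. Next I'll descend and close.

Emit:
apply_moves([
  {"claw": -1, "delta_pos": [-0.15, 0, 3], "yaw": 0},
  {"claw": -1, "delta_pos": [0, 0, 3], "yaw": 0},
  {"claw": -1, "delta_pos": [0, 0, 1.6], "yaw": 0},
  {"claw": -1, "delta_pos": [0, 0, 0.2], "yaw": 0},
  {"claw": 0.2, "delta_pos": [0, 0, 0], "yaw": 0},
  {"claw": 0.5, "delta_pos": [0, 0, 0], "yaw": 0},
  {"claw": 0.6, "delta_pos": [0, 0, 0], "yaw": 0},
  {"claw": 0.7, "delta_pos": [0, 0, 0], "yaw": 0},
])

```text
clock: 4.4
eef_pos: [503.2, -340.6, 187.1]
tcp_rot: [-3.141, 0.0, 3.125]
contact_force: [0.3, 1.1, -0.3]
opening: 0.157
grasp_force: 0.0
```

Emit:
apply_moves([
  {"claw": 0.75, "delta_pos": [0, 0, 0], "yaw": 0},
  {"claw": 0.8, "delta_pos": [0, 0, 0], "yaw": 0},
  {"claw": 0.9, "delta_pos": [0, 0, 0], "yaw": 0},
  {"claw": 1, "delta_pos": [0, 0, 0], "yaw": 0},
  {"claw": 1, "delta_pos": [0, 0, 0], "yaw": 0},
])

```text
clock: 5.03
eef_pos: [503.1, -340.5, 186.9]
tcp_rot: [3.141, 0.0, 3.125]
contact_force: [-0.7, 2.4, 5.0]
opening: 0.11
grasp_force: 39.9
```

Emit:
apply_moves([
  {"claw": 1, "delta_pos": [0, 0, -0.5], "yaw": 0},
  {"claw": 1, "delta_pos": [0, 0, -1.5], "yaw": 0},
  {"claw": 1, "delta_pos": [0, 0, -2.5], "yaw": 0},
  {"claw": 1, "delta_pos": [0, 0, -3], "yaw": 0},
  {"claw": 1, "delta_pos": [0, 0, -3], "yaw": -0.05},
  {"claw": 1, "delta_pos": [0, 0, -3], "yaw": -0.05},
  {"claw": 1, "delta_pos": [0, 0, -2], "yaw": -0.055},
  {"claw": 1, "delta_pos": [0, 0, -0.5], "yaw": 0},
], grip_force=70)

```text
clock: 6.02
eef_pos: [503.3, -340.8, 348.7]
tcp_rot: [-3.139, 0.002, -3.004]
contact_force: [-0.6, 0.2, -3.2]
opening: 0.105
grasp_force: 68.4
```

Emit:
apply_moves([
  {"claw": 1, "delta_pos": [-0.5, 1.5, 0], "yaw": 0},
  {"claw": 1, "delta_pos": [-1, 4, 0], "yaw": 0},
  {"claw": 1, "delta_pos": [-1.2, 5, 0], "yaw": 0},
  {"claw": 1, "delta_pos": [-1.3, 5, 0], "yaw": 0},
  {"claw": 1, "delta_pos": [-1.3, 5, 0], "yaw": 0},
  {"claw": 1, "delta_pos": [-1, 3.8, 0], "yaw": 0},
  {"claw": 1, "delta_pos": [-0.5, 1.5, 0], "yaw": 0},
  {"claw": 1, "delta_pos": [0, 0, 0], "yaw": 0},
])

```text
clock: 7.02
eef_pos: [534.7, -74.7, 346.0]
tcp_rot: [3.141, -0.001, -3.002]
contact_force: [-0.7, -0.5, -2.8]
opening: 0.108
grasp_force: 68.7
```

Run:
```python
from h import *
s=r.sense(); print(s["eef_pos"],s["tcp_rot"],s["contact_force"],s["opening"],s["grasp_force"])
a=shot("side")["img"]; b=shot("top")["img"]
a=cv2.resize(a[80:300,150:400],None,fx=1.6,fy=1.6,interpolation=cv2.INTER_CUBIC); b=cv2.resize(b[120:340,140:390],None,fx=1.6,fy=1.6,interpolation=cv2.INTER_CUBIC)
cv2.imwrite("pics/s3.png",np.hstack([a,b]))
```

```text
[534.70423377 -74.65594055 346.00147275] [ 3.14140093e+00 -1.28254201e-03 -3.00182537e+00] [-0.71561179 -0.52372172 -2.79871545] 0.1084126726087186 68.70097875595093
```

View pics/s3.png

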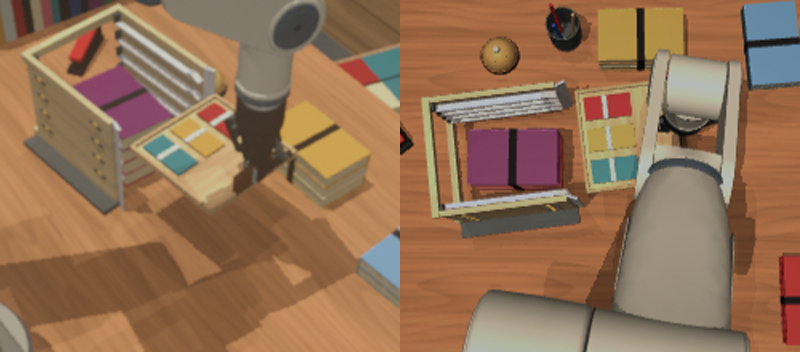

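The tray is held just before the mouth, with its rear edge at about x=580 in the right panel, and looks aligned. Next I'll measure its lateral offset, yaw and droop against the rack.

```bash
cat > tr.py <<'E'
from h import *
np.set_printoptions(suppress=True,linewidth=200)
th=np.deg2rad(97.9); ex=np.array([np.cos(th),np.sin(th)]); ey=np.array([-np.sin(th),np.cos(th)]); C=np.array([487.4,266.3]); M=np.stack([ex,ey],1)
def go(x0=-340,x1=-110,zlo=140,zhi=200,zr=165):
  for n in("top","side"):
    f=shot(n); P=pts(f); H=cv2.cvtColor(f["img"],cv2.COLOR_BGR2HSV)[...,0].astype(int); V=f["img"].max(-1)
    L=(P[...,:2]-C)@M; z=P[...,2]
    m=(L[...,0]>x0)&(L[...,0]<x1)&(abs(L[...,1])<125)&(z>zlo)&(z<zhi)&(V>60)
    A=np.stack([L[m][:,0],L[m][:,1],np.ones(m.sum())],1); zz=z[m]
    for _ in range(4):
        c=np.linalg.lstsq(A,zz,rcond=None)[0]; e=zz-A@c; k=abs(e)<8; A,zz=A[k],zz[k]
    print(n,m.sum(),"plane dz/dx,dz/dy",c[:2].round(4),"z at x0=-150:",(c@[-150,0,1]).round(1))
    q=(mask_xy(f,m,zr)-C)@M
    for y0 in(-80,-40,0,40,80):
        t=q[abs(q[:,1]-y0)<6,0]; print("  y",y0,"rear x",t.max().round(1) if len(t) else None)
    for xx in(-170,-190,-210,-230,-250):
        t=q[abs(q[:,0]-xx)<6,1]; print("  x",xx,"y",t.min().round(1),t.max().round(1)) if len(t) else 0
E
python3 -c "
from tr import *
go()"
```

```text
top 2754 plane dz/dx,dz/dy [0.0224 0.0015] z at x0=-150: 169.8
  y -80 rear x -112.2
  y -40 rear x -151.2
  y 0 rear x -151.9
  y 40 rear x -151.4
  y 80 rear x -152.1
  x -170 y -100.9 101.8
  x -190 y -101.3 101.8
  x -210 y -101.8 101.4
  x -230 y -101.8 100.7
  x -250 y -100.2 93.0
side 3164 plane dz/dx,dz/dy [0.0228 0.0004] z at x0=-150: 171.9
  y -80 rear x -130.6
  y -40 rear x -144.3
  y 0 rear x -144.4
  y 40 rear x -144.0
  y 80 rear x -95.2
  x -170 y -106.5 104.0
  x -190 y -106.0 103.9
  x -210 y -94.0 103.8
  x -230 y -54.6 103.7
  x -250 y -59.0 103.6
```

Emit:
apply_moves([
  {"claw": 1, "delta_pos": [0, 0.5, 0.4], "yaw": 0.005},
  {"claw": 1, "delta_pos": [0, 1, 0.4], "yaw": 0},
  {"claw": 1, "delta_pos": [0, 1, 0], "yaw": 0},
  {"claw": 1, "delta_pos": [0, 0.8, 0], "yaw": 0},
  {"claw": 1, "delta_pos": [0, 0.5, 0], "yaw": 0},
  {"claw": 1, "delta_pos": [0, 0.5, 0], "yaw": 0},
  {"claw": 1, "delta_pos": [0, 0, 0], "yaw": 0},
])

```text
clock: 8.1
eef_pos: [529.2, -32.8, 338.8]
tcp_rot: [-3.142, 0.0, -3.008]
contact_force: [-0.2, -0.0, -2.4]
opening: 0.106
grasp_force: 68.7
```

Run:
```python
from tr import *
s=r.sense(); print(s["eef_pos"],(s["eef_pos"][:2]-C)@M,s["contact_force"],s["contact_force"][:2]@M,s["wrist_torque"])
a=shot("side")["img"]; cv2.imwrite("pics/s4.png",cv2.resize(a[80:240,150:350],None,fx=4,fy=3.75,interpolation=cv2.INTER_CUBIC))
```

```text
[529.17100051 -32.75238798 338.76920339] [-301.9554165    -0.27145158] [-0.21271412 -0.01520074 -2.38799887] [0.01417992 0.21278461] [-0.22080315 -0.02874895  0.01102755]
```

View pics/s4.png

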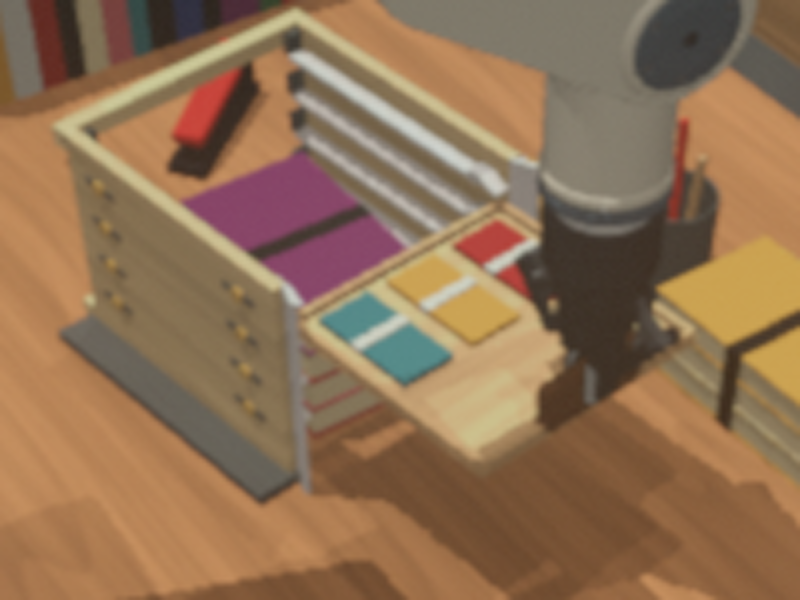

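The tray's rear is entering between the flares, below the 180 mm rail nose at about (490,180) and above the pile. I'll continue forward slowly.

Emit:
apply_moves([
  {"claw": 1, "delta_pos": [0, 0.5, 0.1], "yaw": 0},
  {"claw": 1, "delta_pos": [0, 0.5, 0.1], "yaw": 0},
  {"claw": 1, "delta_pos": [0, 0.5, 0], "yaw": 0},
  {"claw": 1, "delta_pos": [0, 0.5, 0], "yaw": 0},
])

```text
clock: 8.65
eef_pos: [526.4, -12.9, 336.6]
tcp_rot: [3.142, -0.0, -3.008]
contact_force: [-0.5, 0.2, -2.5]
opening: 0.106
grasp_force: 68.7
```

Emit:
apply_moves([
  {"claw": 1, "delta_pos": [0, 0.5, 0], "yaw": 0},
  {"claw": 1, "delta_pos": [0, 0.5, 0], "yaw": 0},
  {"claw": 1, "delta_pos": [0, 0.5, 0], "yaw": 0},
  {"claw": 1, "delta_pos": [0, 0, 0], "yaw": 0},
])

```text
clock: 9.15
eef_pos: [524.4, 2.0, 336.7]
tcp_rot: [3.142, -0.0, -3.008]
contact_force: [0.2, 0.3, -3.5]
opening: 0.102
grasp_force: 68.7
```

Emit:
apply_moves([
  {"claw": 1, "delta_pos": [0, 0.3, 0.1], "yaw": 0},
  {"claw": 1, "delta_pos": [0, 0.2, 0.1], "yaw": 0},
  {"claw": 1, "delta_pos": [0, 0, 0], "yaw": 0},
])

```text
clock: 9.52
eef_pos: [523.8, 6.7, 334.5]
tcp_rot: [3.142, -0.0, -3.008]
contact_force: [1.0, 0.1, -3.4]
opening: 0.108
grasp_force: 68.6
```

Emit:
apply_moves([
  {"claw": 1, "delta_pos": [0, 0, 0.1], "yaw": 0},
  {"claw": 1, "delta_pos": [0, 0, 0], "yaw": 0},
])

```text
clock: 9.78
eef_pos: [523.8, 6.5, 333.6]
tcp_rot: [3.142, -0.0, -3.008]
contact_force: [-0.5, -0.3, -3.1]
opening: 0.107
grasp_force: 68.6
```

Emit:
apply_moves([
  {"claw": 1, "delta_pos": [0, 0, 0.1], "yaw": 0},
  {"claw": 1, "delta_pos": [0, 0, 0], "yaw": 0},
])

```text
clock: 10.02
eef_pos: [523.8, 6.6, 332.6]
tcp_rot: [3.142, -0.0, -3.008]
contact_force: [-0.3, 0.1, -3.3]
opening: 0.108
grasp_force: 68.7
```

Emit:
apply_moves([
  {"claw": 1, "delta_pos": [0, 0, 0.1], "yaw": 0},
  {"claw": 1, "delta_pos": [0, 0, 0], "yaw": 0},
])

```text
clock: 10.28
eef_pos: [523.9, 6.6, 331.8]
tcp_rot: [3.142, 0.0, -3.008]
contact_force: [-0.0, -0.7, -1.3]
opening: 0.112
grasp_force: 69.0
```

Emit:
apply_moves([
  {"claw": 1, "delta_pos": [0, 0, 0.1], "yaw": 0},
  {"claw": 1, "delta_pos": [0, 0, 0], "yaw": 0},
])

```text
clock: 10.52
eef_pos: [524.0, 6.5, 330.9]
tcp_rot: [-3.141, 0.001, -3.008]
contact_force: [1.1, -2.2, 2.1]
opening: 0.109
grasp_force: 69.4
```

Run:
```python
from tr import *
s=r.sense(); print(s["eef_pos"],(s["eef_pos"][:2]-C)@M,s["contact_force"],s["contact_force"][:2]@M,s["wrist_torque"])
```

```text
[523.99669335   6.51420637 330.93464765] [-262.35030291   -0.54323061] [ 1.08887053 -2.23714233  2.05378774] [-2.36556997 -0.77105355] [0.06948901 0.18464212 0.0195754 ]
```

Emit:
apply_moves([
  {"claw": 1, "delta_pos": [0, 0.4, -0.03], "yaw": 0},
  {"claw": 1, "delta_pos": [0, 0.4, 0], "yaw": 0},
  {"claw": 1, "delta_pos": [0, 0.4, 0], "yaw": 0},
  {"claw": 1, "delta_pos": [0, 0.4, 0], "yaw": 0},
])

```text
clock: 11.02
eef_pos: [521.8, 22.8, 331.1]
tcp_rot: [-3.142, 0.0, -3.008]
contact_force: [0.6, -3.1, 3.2]
opening: 0.102
grasp_force: 69.3
```

Emit:
apply_moves([
  {"claw": 1, "delta_pos": [0, 0.5, 0], "yaw": 0},
  {"claw": 1, "delta_pos": [0, 0.5, 0], "yaw": 0},
  {"claw": 1, "delta_pos": [0, 0.5, 0], "yaw": 0},
  {"claw": 1, "delta_pos": [0, 0.5, 0], "yaw": 0},
])

```text
clock: 11.52
eef_pos: [519.1, 42.6, 331.1]
tcp_rot: [-3.141, 0.0, -3.008]
contact_force: [0.7, -3.7, 4.7]
opening: 0.104
grasp_force: 69.5
```

```bash
cat > st.py <<'E'
from tr import *
s=r.sense(); print(s["clock"],s["eef_pos"],(s["eef_pos"][:2]-C)@M,s["contact_force"],s["contact_force"][:2]@M,s["wrist_torque"],s["opening"])
E
python3 st.py
```

```text
11.525 [519.08665071  42.5826999  331.08492437] [-225.94926016   -0.63720463] [ 0.72878003 -3.73993536  4.71978494] [-3.80460821 -0.2078298 ] [-0.0179354   0.00405155  0.02250494] 0.10383019805511984
```

Emit:
apply_moves([
  {"claw": 1, "delta_pos": [0, 0.6, -0.05], "yaw": 0},
  {"claw": 1, "delta_pos": [0, 0.6, 0], "yaw": 0},
  {"claw": 1, "delta_pos": [0, 0.6, 0], "yaw": 0},
  {"claw": 1, "delta_pos": [0, 0.6, 0], "yaw": 0},
  {"claw": 1, "delta_pos": [0, 0.6, 0], "yaw": 0},
  {"claw": 1, "delta_pos": [0, 0.6, 0], "yaw": 0},
])

```text
clock: 12.28
eef_pos: [514.3, 78.3, 331.6]
tcp_rot: [-3.141, 0.0, -3.008]
contact_force: [0.1, -4.0, 4.5]
opening: 0.106
grasp_force: 69.7
```

```bash
python3 st.py
```

```text
12.275 [514.27853396  78.3021307  331.5695206 ] [-189.90797651   -0.78416044] [ 0.07857014 -3.95941911  4.48801896] [-3.93264113  0.46637609] [-0.23712454 -0.00490892 -0.00268733] 0.10589408097603828
```

Emit:
apply_moves([
  {"claw": 1, "delta_pos": [0, 0.6, -0.05], "yaw": 0},
  {"claw": 1, "delta_pos": [0, 0.6, 0], "yaw": 0},
  {"claw": 1, "delta_pos": [0, 0.6, 0], "yaw": 0},
  {"claw": 1, "delta_pos": [0, 0.6, 0], "yaw": 0},
  {"claw": 1, "delta_pos": [0, 0.6, 0], "yaw": 0},
  {"claw": 1, "delta_pos": [0, 0.6, 0], "yaw": 0},
])

```text
clock: 13.02
eef_pos: [509.4, 114.0, 331.9]
tcp_rot: [-3.142, -0.0, -3.008]
contact_force: [0.3, -2.4, 1.9]
opening: 0.108
grasp_force: 69.4
```

Emit:
apply_moves([
  {"claw": 1, "delta_pos": [0, 0.6, -0.03], "yaw": 0},
  {"claw": 1, "delta_pos": [0, 0.6, 0], "yaw": 0},
  {"claw": 1, "delta_pos": [0, 0.6, 0], "yaw": 0},
  {"claw": 1, "delta_pos": [0, 0.6, 0], "yaw": 0},
  {"claw": 1, "delta_pos": [0, 0.5, 0], "yaw": 0},
])

```text
clock: 13.65
eef_pos: [505.5, 142.8, 332.1]
tcp_rot: [3.142, -0.0, -3.008]
contact_force: [-0.1, 0.5, -2.4]
opening: 0.104
grasp_force: 68.7
```

```bash
python3 st.py
```

```text
13.65 [505.45888674 142.8113902  332.10777259] [-124.7987321   -0.9146623] [-0.1354354   0.51661539 -2.41262507] [0.53032729 0.06314408] [-0.26105663 -0.08624253  0.00431345] 0.10382165804868916
```

Emit:
apply_moves([
  {"claw": 1, "delta_pos": [0, 0.4, 0], "yaw": 0},
  {"claw": 1, "delta_pos": [0, 0.4, 0], "yaw": 0},
  {"claw": 1, "delta_pos": [0, 0.4, 0], "yaw": 0},
  {"claw": 1, "delta_pos": [0, 0.4, 0], "yaw": 0},
  {"claw": 1, "delta_pos": [0, 0.2, 0], "yaw": 0},
])

```text
clock: 14.28
eef_pos: [503.2, 160.4, 332.3]
tcp_rot: [3.142, -0.0, -3.008]
contact_force: [0.1, 0.3, -2.8]
opening: 0.11
grasp_force: 68.7
```

Emit:
apply_moves([
  {"claw": 1, "delta_pos": [0, 0.15, 0], "yaw": 0},
  {"claw": 1, "delta_pos": [0, 0.15, 0], "yaw": 0},
  {"claw": 1, "delta_pos": [0, 0, 0], "yaw": 0},
])

```text
clock: 14.65
eef_pos: [502.8, 163.2, 332.3]
tcp_rot: [3.142, -0.0, -3.008]
contact_force: [-0.4, -0.3, -3.3]
opening: 0.104
grasp_force: 68.7
```

Emit:
apply_moves([
  {"claw": 1, "delta_pos": [0, 0.15, 0], "yaw": 0},
  {"claw": 1, "delta_pos": [0, 0.15, 0], "yaw": 0},
  {"claw": 1, "delta_pos": [0, 0, 0], "yaw": 0},
])

```text
clock: 15.02
eef_pos: [502.4, 166.2, 332.3]
tcp_rot: [3.142, -0.0, -3.008]
contact_force: [-0.0, 0.2, -2.4]
opening: 0.108
grasp_force: 68.7
```

Emit:
apply_moves([
  {"claw": 1, "delta_pos": [0, 0.15, 0], "yaw": 0},
  {"claw": 1, "delta_pos": [0, 0.15, 0], "yaw": 0},
  {"claw": 1, "delta_pos": [0, 0, 0], "yaw": 0},
])

```text
clock: 15.4
eef_pos: [502.1, 169.3, 332.3]
tcp_rot: [3.142, 0.0, -3.008]
contact_force: [-0.7, -0.7, -2.9]
opening: 0.105
grasp_force: 68.7
```

Emit:
apply_moves([
  {"claw": 1, "delta_pos": [0, 0.15, 0], "yaw": 0},
  {"claw": 1, "delta_pos": [0, 0.1, 0], "yaw": 0},
  {"claw": 1, "delta_pos": [0, 0, 0], "yaw": 0},
])

```text
clock: 15.78
eef_pos: [501.7, 171.7, 332.3]
tcp_rot: [3.142, -0.0, -3.008]
contact_force: [0.2, -0.6, -1.8]
opening: 0.103
grasp_force: 68.7
```

Emit:
apply_moves([
  {"claw": 1, "delta_pos": [0, 0.1, 0], "yaw": 0},
  {"claw": 1, "delta_pos": [0, 0.1, 0], "yaw": 0},
  {"claw": 1, "delta_pos": [0, 0, 0], "yaw": 0},
])

```text
clock: 16.15
eef_pos: [501.5, 173.7, 332.3]
tcp_rot: [3.142, 0.0, -3.008]
contact_force: [-0.5, -0.3, -2.6]
opening: 0.106
grasp_force: 68.7
```

Emit:
apply_moves([
  {"claw": 1, "delta_pos": [0, 0.1, 0], "yaw": 0},
  {"claw": 1, "delta_pos": [0, 0.1, 0], "yaw": 0},
  {"claw": 1, "delta_pos": [0, 0.1, 0], "yaw": 0},
  {"claw": 1, "delta_pos": [0, 0, 0], "yaw": 0},
])

```text
clock: 16.65
eef_pos: [501.1, 176.7, 332.3]
tcp_rot: [3.142, 0.0, -3.008]
contact_force: [0.3, -0.2, -2.5]
opening: 0.108
grasp_force: 68.7
```

Emit:
apply_moves([
  {"claw": 1, "delta_pos": [0, 0.1, 0], "yaw": 0},
  {"claw": 1, "delta_pos": [0, 0.1, 0], "yaw": 0},
  {"claw": 1, "delta_pos": [0, 0, 0], "yaw": 0},
])

```text
clock: 17.02
eef_pos: [500.8, 178.6, 332.3]
tcp_rot: [3.142, -0.0, -3.008]
contact_force: [-0.4, -0.1, -2.8]
opening: 0.104
grasp_force: 68.7
```

Emit:
apply_moves([
  {"claw": 1, "delta_pos": [0, 0.1, 0], "yaw": 0},
  {"claw": 1, "delta_pos": [0, 0.1, 0], "yaw": 0},
  {"claw": 1, "delta_pos": [0, 0, 0], "yaw": 0},
])

```text
clock: 17.4
eef_pos: [500.5, 180.6, 332.3]
tcp_rot: [3.142, 0.0, -3.008]
contact_force: [0.6, -0.7, -3.0]
opening: 0.104
grasp_force: 68.7
```

Emit:
apply_moves([
  {"claw": 1, "delta_pos": [0, 0.1, 0], "yaw": 0},
  {"claw": 1, "delta_pos": [0, 0.1, 0], "yaw": 0},
  {"claw": 1, "delta_pos": [0, 0, 0], "yaw": 0},
])

```text
clock: 17.77
eef_pos: [500.3, 182.6, 332.3]
tcp_rot: [3.142, 0.0, -3.008]
contact_force: [-0.4, -0.1, -3.3]
opening: 0.107
grasp_force: 68.7
```

Emit:
apply_moves([
  {"claw": 1, "delta_pos": [0, 0.1, 0], "yaw": 0},
  {"claw": 1, "delta_pos": [0, 0.1, 0], "yaw": 0},
  {"claw": 1, "delta_pos": [0, 0, 0], "yaw": 0},
])

```text
clock: 18.15
eef_pos: [500.0, 184.6, 332.3]
tcp_rot: [3.142, -0.0, -3.008]
contact_force: [-0.3, 0.6, -2.6]
opening: 0.105
grasp_force: 68.7
```

Emit:
apply_moves([
  {"claw": 1, "delta_pos": [0, 0.1, 0], "yaw": 0},
  {"claw": 1, "delta_pos": [0, 0.1, 0], "yaw": 0},
  {"claw": 1, "delta_pos": [0, 0, 0], "yaw": 0},
])

```text
clock: 18.52
eef_pos: [499.7, 186.6, 332.3]
tcp_rot: [3.142, 0.0, -3.008]
contact_force: [-0.2, -0.9, -2.5]
opening: 0.11
grasp_force: 68.7
```

Emit:
apply_moves([
  {"claw": 1, "delta_pos": [0, 0.1, 0], "yaw": 0},
  {"claw": 1, "delta_pos": [0, 0, 0], "yaw": 0},
])

```text
clock: 18.77
eef_pos: [499.6, 187.5, 332.3]
tcp_rot: [3.142, 0.0, -3.008]
contact_force: [0.4, 0.1, -3.0]
opening: 0.109
grasp_force: 68.7
```

Emit:
apply_moves([
  {"claw": 1, "delta_pos": [0, 0.1, 0], "yaw": 0},
  {"claw": 1, "delta_pos": [0, 0, 0], "yaw": 0},
])

```text
clock: 19.02
eef_pos: [499.5, 188.5, 332.3]
tcp_rot: [3.142, 0.0, -3.008]
contact_force: [-0.4, -0.0, -2.9]
opening: 0.104
grasp_force: 68.7
```

Emit:
apply_moves([
  {"claw": 1, "delta_pos": [0, 0.1, 0], "yaw": 0},
  {"claw": 1, "delta_pos": [0, 0, 0], "yaw": 0},
])

```text
clock: 19.27
eef_pos: [499.3, 189.5, 332.3]
tcp_rot: [3.142, 0.0, -3.008]
contact_force: [-0.0, 0.4, -2.6]
opening: 0.108
grasp_force: 68.7
```

Emit:
apply_moves([
  {"claw": 1, "delta_pos": [0, 0.1, 0], "yaw": 0},
  {"claw": 1, "delta_pos": [0, 0, 0], "yaw": 0},
])

```text
clock: 19.52
eef_pos: [499.2, 190.5, 332.3]
tcp_rot: [3.142, 0.0, -3.008]
contact_force: [0.4, 0.1, -3.3]
opening: 0.103
grasp_force: 68.7
```

Emit:
apply_moves([
  {"claw": 1, "delta_pos": [0, 0.1, 0], "yaw": 0},
  {"claw": 1, "delta_pos": [0, 0, 0], "yaw": 0},
])

```text
clock: 19.77
eef_pos: [499.3, 191.3, 332.4]
tcp_rot: [-3.141, 0.001, -3.008]
contact_force: [0.6, -3.4, -2.2]
opening: 0.105
grasp_force: 68.8
```

```bash
python3 st.py
python3 - <<'E'
from tr import *
a=shot("side")["img"]; cv2.imwrite("pics/s5.png",cv2.resize(a[80:220,150:320],None,fx=4.5,fy=4.2,interpolation=cv2.INTER_CUBIC))
E
```

```text
19.775 [499.28486813 191.29414163 332.37589851] [-75.92752282  -1.4629282 ] [ 0.59295434 -3.36849795 -2.1573092 ] [-3.41802743 -0.12434522] [-0.72987897 -0.28039219  0.22755908] 0.10479705078160062
```

View pics/s5.png

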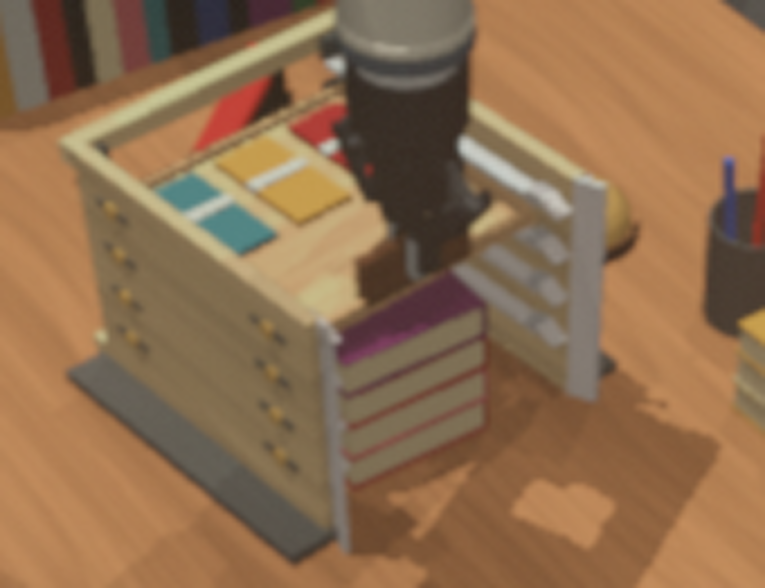

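The tray is on the 140 mm rails, with its front inside the mouth at about (430,280), and the stops can be felt at 3.4 N. I'll push slightly to square it, then lower it.

Emit:
apply_moves([
  {"claw": 1, "delta_pos": [0, 0.06, 0], "yaw": 0},
  {"claw": 1, "delta_pos": [0, 0, 0], "yaw": 0},
])

```text
clock: 20.08
eef_pos: [499.4, 191.6, 332.5]
tcp_rot: [-3.14, 0.001, -3.008]
contact_force: [3.4, -7.1, -2.2]
opening: 0.105
grasp_force: 69.0
```

```bash
python3 st.py
```

```text
20.075 [499.4199911  191.59591016 332.48498184] [-75.64719015  -1.63824522] [ 3.39163733 -7.06797375 -2.20752982] [-7.46705694 -2.38799443] [-1.19608906 -0.48229898  0.21456977] 0.10500297845455292
```

Emit:
apply_moves([
  {"claw": 1, "delta_pos": [0, -0.05, 0.1], "yaw": 0},
  {"claw": 1, "delta_pos": [0, 0, 0.1], "yaw": 0},
  {"claw": 1, "delta_pos": [0, 0, 0], "yaw": 0},
])

```text
clock: 20.45
eef_pos: [499.3, 191.3, 330.4]
tcp_rot: [-3.141, 0.001, -3.008]
contact_force: [1.4, -4.9, -0.7]
opening: 0.107
grasp_force: 69.2
```

Emit:
apply_moves([
  {"claw": 1, "delta_pos": [0, 0, 0.1], "yaw": 0},
  {"claw": 1, "delta_pos": [0, 0, 0], "yaw": 0},
])

```text
clock: 20.7
eef_pos: [499.3, 191.3, 329.4]
tcp_rot: [-3.141, 0.001, -3.008]
contact_force: [2.8, -4.7, -0.3]
opening: 0.104
grasp_force: 69.2
```

Emit:
apply_moves([
  {"claw": 1, "delta_pos": [0, 0, 0.1], "yaw": 0},
  {"claw": 1, "delta_pos": [0, 0, 0], "yaw": 0},
])

```text
clock: 20.95
eef_pos: [499.3, 191.3, 328.4]
tcp_rot: [-3.141, 0.001, -3.008]
contact_force: [2.1, -5.0, -0.1]
opening: 0.106
grasp_force: 69.2
```

Emit:
apply_moves([
  {"claw": 1, "delta_pos": [0, 0, 0.1], "yaw": 0},
  {"claw": 1, "delta_pos": [0, 0, 0], "yaw": 0},
])

```text
clock: 21.2
eef_pos: [499.3, 191.3, 327.4]
tcp_rot: [-3.141, 0.0, -3.008]
contact_force: [2.8, -4.1, -0.7]
opening: 0.108
grasp_force: 69.2
```

Emit:
apply_moves([
  {"claw": 1, "delta_pos": [0, 0, 0.1], "yaw": 0},
  {"claw": 1, "delta_pos": [0, 0, 0], "yaw": 0},
])

```text
clock: 21.45
eef_pos: [499.3, 191.3, 327.0]
tcp_rot: [-3.141, 0.001, -3.008]
contact_force: [0.5, -7.0, 4.1]
opening: 0.108
grasp_force: 69.9
```

```bash
python3 st.py
```

```text
21.45 [499.33698463 191.31856826 326.9630415 ] [-75.91049114  -1.5179074 ] [ 0.54201521 -7.01703457  4.07048074] [-7.02493618  0.42758194] [-0.85923932 -0.03860142  0.25855571] 0.10788023737407669
```

The tray is down on the rails: the TCP dropped 4.8 mm below keeper contact. Next I'll release.

Emit:
apply_moves([
  {"claw": 0.9, "delta_pos": [0, -0.03, 0], "yaw": 0},
  {"claw": 0.7, "delta_pos": [0, 0, 0], "yaw": 0},
  {"claw": 0.5, "delta_pos": [0, 0, 0], "yaw": 0},
  {"claw": 0.2, "delta_pos": [0, 0, 0], "yaw": 0},
  {"claw": 0, "delta_pos": [0, 0, 0], "yaw": 0},
  {"claw": 0, "delta_pos": [0, 0, 0], "yaw": 0},
], grip_force=20)

```text
clock: 22.2
eef_pos: [499.1, 191.3, 326.2]
tcp_rot: [3.142, -0.0, -3.008]
contact_force: [0.8, -0.1, 0.1]
opening: 0.502
grasp_force: 0.0
```

Emit:
apply_moves([
  {"claw": 0, "delta_pos": [0, 0, -1], "yaw": 0},
  {"claw": 0, "delta_pos": [0, 0, -2], "yaw": 0},
  {"claw": 0, "delta_pos": [0, 0, -4], "yaw": 0},
  {"claw": 0, "delta_pos": [0, 0, -4], "yaw": 0},
  {"claw": 0, "delta_pos": [0, -4, -4], "yaw": 0},
  {"claw": 0, "delta_pos": [0, -6, 0], "yaw": 0},
  {"claw": 0, "delta_pos": [0, -6, 0], "yaw": 0},
  {"claw": 0, "delta_pos": [0, -6, 0], "yaw": 0},
])

```text
clock: 23.2
eef_pos: [528.2, -28.6, 477.4]
tcp_rot: [-3.141, 0.002, -3.008]
contact_force: [1.1, 0.5, 0.2]
opening: 0.499
grasp_force: 0.0
```

```bash
python3 st.py
python3 - <<'E'
from tr import *
f=shot("side"); a=f["img"]; cv2.imwrite("pics/s6.png",cv2.resize(a[80:220,150:320],None,fx=4.5,fy=4.2,interpolation=cv2.INTER_CUBIC))
for n in("side","top"):
    f=shot(n); P=pts(f); L=(P[...,:2]-C)@M; z=P[...,2]
    for lo,hi in((-78,-60),(-55,-20),(0,40),(40,80),(85,115)):
        m=(L[...,0]>lo)&(L[...,0]<hi)&(abs(L[...,1])<80)&(z>130)&(z<200); print(n,lo,hi,m.sum(),np.median(z[m]) if m.any() else 0)
E
```

```text
23.2 [528.16231267 -28.57626773 477.43126499] [-297.68029123    0.15367831] [1.10480279 0.51396494 0.1828879 ] [ 0.35723802 -1.1649593 ] [-0.01640898  0.01535048  0.0012563 ] 0.4987472656211617
side -78 -60 164 156.70105346939306
side -55 -20 249 148.89638468054568
side 0 40 472 151.22659736998264
side 40 80 427 153.06726581955058
side 85 115 302 152.49395026619447
top -78 -60 245 148.05074188617164
top -55 -20 561 145.947846427973
top 0 40 649 148.79056791036896
top 40 80 649 150.5384543371158
top 85 115 496 149.39753396279184
```

View pics/s6.png

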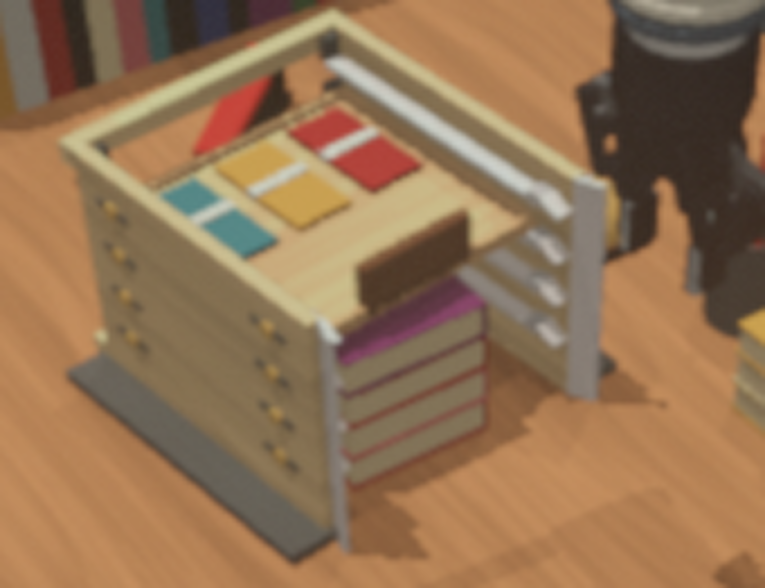

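The tray lies flat on the 140 mm rails, with its pull plate at about (412,262) and nothing touching it. I'm handing it in.

```bash
python3 -c "
from rig import r
print(r.sign_off())"
```

```text
the job is handed in; nothing more can be done
None
```

I slid the tray onto the 140 mm rails above the four-book pile, back to its stops and down behind the keepers, then let go and handed the job in at about 23 s; no verdict came back.

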